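Close the dry bath and reset its lid interlock

ROBOT

A 6-joint arm with a two-finger parallel gripper is mounted at the origin on a cart in front of the work surface, level with it; the furniture and walls round the work are solid. World frame = base frame: x ahead of the robot, y to its left, z up, the work surface at z = 0. Lengths are in mm, angles in rad, forces in N, time in s.
With the tool pointing down it reaches from about 300 to 775 mm from the base axis. Payload 14.6 kg.
Tool frame: the origin (TCP) lies between the finger pads; the fingertips stand 19 mm ahead of it and the grasp point (between the pads) is the TCP (manip.tcp_to_tips is the distance from the TCP to the fingertips, in mm); x points along the fingers, z is the direction in which the jaws open and shut, and the axes are right-handed (so a half turn about x gives the same grasp; the last joint's range is limited). The gripper opens to 94 mm and grips with 3 to 60 N. Pads are 16 mm wide; open, the fingers measure 119 mm over their backs; the gripper's body (75 mm by 177 mm) begins 78 mm behind the grasp point.
Start: joints at [1.048, 0.3, 1.521, -0, 1.321, -0.067], TCP at [242.095, 493.841, 189.746] pointing down, gripper open.
Joint ranges: [-3.03, 3.03], [-0.79, 2.21], [0.23, 2.52], [-1.04, 4.18], [0, 3.07], [-2.55, 2.55]. Speed limits (rad/s): [2.22, 2.22, 2.57, 3.14, 3.14, 3.14].

INTERFACE

Orientations are given as [roll, pitch, yaw] about the fixed x, y, z axes, in that order (R = Rz(yaw) Ry(pitch) Rx(roll)).
In Python, from cell import manip gives the robot as it stands.
- The arm moves only by the tool jog_arm, never from a script. Its argument "moves" is a list that holds one entry, the list of rows, each a list of 6 numbers: the shift along the world's x, y, z in mm, then the turn, a rotation vector about the world's x, y, z in degrees. In form: [[[dx, dy, dz, wx, wy, wz], ...]]. A call has 1 to 5 rows; each row shifts and turns the pose as measured when the row begins; what a row does not reach is not made up. A row lasts 1/10 s, in which the tool goes at most 50 mm and 8.59 degrees, less where a joint would pass 70% of its speed; a pose out of reach is approached as far as the arm can. A call is refused whole if a number of a shift passes 50 or a number of a turn 8.59, either way. A call with a gripper value outside its range is refused whole. "gripper" is the opening, from -1 (shut) to 1 (fully open), set as the call begins (left out, the last holds). The fingers move at their own pace and stop on an object; "squeeze" is the grip in N (left out, the last holds). Time passes only in rows, so rows that do not move let the fingers close. It gives the time, the measured TCP pose, the force and the opening at its end, in the units of the state.
- manip.read_state(): the state, without advancing time (a new reading comes with each control period).
- manip.camera(name): name is "side" or "top"; returns (picture, depth): 400x640x3 uint8, blue, green, red; 400x640 float32, mm along the optical axis (not along the pixel's ray), 0 where there is no reading.
- manip.camera_params(name): a dict with "fx", "fy", "cx", "cy" (pixels), "rvec" (rotation vector, rad) and "tvec" (3), from world to camera coordinates, as OpenCV has them. Camera axes: x right, y down, z forward; pixel columns grow to the right and rows downward; lengths in mm; the calibration is good to about 2 mm. A picture is of the moment at which its call begins. camera_params takes no time and is no camera call.
- manip.sign_off(): hands the job in, once; it reports no verdict.
The state is a dict: "clock": time; "joints": joint angles; "qd": joint speeds; "effort": joint torques, N m; "eef_pos": TCP position; "eef_rot": TCP orientation; "wrist_force": force on the tool from outside, world axes, zero at the start; "moment": the same for the moment, N m; "finger_gap": finger opening in mm.
Only numpy, scipy, OpenCV 4.12 (cv2) and the standard library are available. Lean on these libraries where they do the work, as an engineer would, in place of code of your own. Each camera call takes 0.05 s, during which the arm holds its last target. There are 200 camera calls.

TASK

Push the sliding lid of the dry bath fully shut with the fingertips, so that it covers the tube wells. Then, on the control box, press the two round keys down together, one fingertip on each, hold both fully down for two to three seconds to reset the lid interlock, and let go. Leave the two square keys and the small things standing about alone; nothing is to be picked up.

Things in the scene. Friction and masses are not known exactly. Their poses are not given: they have to be found in the camera images.
- dry_bath: White dry bath fixed to the bench, 150 mm (its x) by 200 mm (its y), deck 50 mm above the bench; black tube wells in an aluminium block in its +y half. Origin: centre of its underside, on the bench; z up, y is the direction in which the lid slides shut. It may stand left or right of the control box and be turned up to 20 degrees.
- lid (a joint): How far the lid stands open, m: 0 fully shut (against a stop at the bath's +y end), 0.075 fully open; starts between 0.035 and 0.07. The lid slides level, stays where it is left and takes about 1.5 N to move, plus a little drag that grows with speed (12 N per m/s).
- lid_push (a point): Centre of the black rubber strip (80 mm wide, 20 mm high) on the lid's trailing (-y of the bath) end face, 70 mm above the bench; moves with the lid; axes are those of the dry bath, so pushing goes along +y. The grey lid is a block 110 mm wide (x), 94 mm long (y), from 56 to 84 mm above the bench; with the lid shut the strip's face lies 3 mm to the -y side of the bath's origin. The deck on the strip's -y side is empty, but for two rails 6 mm high at x = -52 and +52 mm.
- control_box: Grey control box with a black top, fixed to the bench, 120 mm (its x) by 136 mm (its y), top 41 mm above the bench. Origin: centre of its underside, on the bench; x points from the row of round keys to the row of square keys, y to the left key, z up. Turned up to 25 degrees.
- round_key_left_top (a point): Centre of the flat top of the left (+y of the control box) round white key, 22 mm in diameter, standing 13 mm above the box top (54 mm above the bench) when up; moves with the key; axes are those of the control box. The two round keys are 54 mm apart, centre to centre, in the row nearer the robot, each in a flat metal collar 30 mm across and 2 mm high.
- round_key_right_top (a point): The same for the right (-y of the control box) round key.
- round_key_left (a joint): How far the left round key is pressed, m: 0 up, 0.007 fully down; springs back. Takes 0.8 N to start and 3.6 N at the bottom. Counts as down from 0.0045 on.
- round_key_right (a joint): The same for the right round key.
- square_key_left (a joint): How far the left square white key (22 mm square, as high as the round ones, in the row 54 mm behind them, straight behind the left round key) is pressed, m; must stay up.
- square_key_right (a joint): The same for the right square key.
- funnel: Orange plastic funnel, 68 mm in diameter, 96 mm high, stands loose on its rim at the left; origin at the centre of its underside. Leave alone.
- stopper: Brown rubber stopper, 29 mm across, 26 mm high, loose between bath and box; origin at the centre of its underside. Leave alone.
- dish: Glass petri dish, 65 mm across, 14 mm high, loose behind the stopper, farther from the robot; origin at the centre of its underside. Leave alone.
- cup: White crucible, 40 mm across, 34 mm high, loose at the right; origin at the centre of its underside. Leave alone.

How it is judged (in metres and radians):
On the way, in this order (a step that is already met when the one before it is completed fails the run):
1. the lid is pushed fully shut (value of joint lid below 0.003 m), for 0.2 s.
2. both round keys are held down together by the fingers for 1.5 s (value of joint each of round_key_left, round_key_right above 0.0045 m and contact force between the fingers and round_key_left above 0.3 N and contact force between the fingers and round_key_right above 0.3 N), for 1.5 s.
At the end, for the whole second after the job is handed in: The lid is within 3 mm of fully shut, all four keys are up again (within 1.5 mm), and the funnel, stopper, dish and crucible are within 20 mm of where they stood (value of joint lid below 0.003 m and value of joint each of round_key_left, round_key_right, square_key_left, square_key_right below 0.0015 m and distance of each of funnel, stopper, dish, cup from where it was at the start of the episode below 0.02 m); the robot touches nothing.
It fails at once if a round key is pressed while the lid is still open (value of joint lid above 0.006 m and value of joint any of round_key_left, round_key_right above 0.003 m).
It fails at once if one round key is pressed down without the other ((value of joint round_key_left above 0.0045 m and value of joint round_key_right below 0.001 m) or (value of joint round_key_right above 0.0045 m and value of joint round_key_left below 0.001 m)).
It fails at once if a square key is pressed (value of joint any of square_key_left, square_key_right above 0.003 m).
It fails at once if a bystander is moved by more than 20 mm or lifted (distance of any of funnel, stopper, dish, cup from where it was at the start of the episode above 0.02 m).
It also fails if it takes over 51 s, if anything falls off the work surface, if the arm or the gripper's body presses on something with over 40 N, if the wrist force passes 120 N, or if a joint passes its speed limit or range.

## Working session

There is one attempt and no reset: what is moved stays moved. The work goes in short steps, Python scripts to look and compute and a tool call to move; the robot and the scene stay as the last step left them, time stands still between calls to the robot, and variables do not carry over. Pictures are saved under pics/ and viewed, about 8 in all and at most 12, crops included, and the job is handed in when it is done.

Besides the shell and the picture viewer there is one more tool, called after ">>>" as a command line: name --argument value ..., lists and objects as JSON in quotes. jog_arm: Moves the arm, as the interface text tells. Its arguments: {"type":"object","properties":{"moves":{"type":"array","items":{"type":"array","items":{"type":"array","items":{"type":"number"}}}},"gripper":{"type":"number"},"squeeze":{"type":"number"}},"required":["moves"]}

```bash
mkdir -p pics
cat > h.py <<'E'
import numpy as np, cv2
from cell import manip
def world(name,d):
    p=manip.camera_params(name); R=cv2.Rodrigues(np.array(p["rvec"],float))[0]; t=np.array(p["tvec"],float).ravel()
    v,u=np.mgrid[0:d.shape[0],0:d.shape[1]]
    c=np.stack([(u-p["cx"])/p["fx"]*d,(v-p["cy"])/p["fy"]*d,d],-1)
    return (c-t)@R
E
python3 - <<'E'
from h import *
for n in("top","side"):
    im,d=manip.camera(n); cv2.imwrite(f"pics/{n}1.png",im); np.savez(f"{n}1.npz",im=im,d=d,w=world(n,d))
print(manip.read_state())
E
```

```text
{'clock': 0.1, 'joints': array([ 1.04841301e+00,  3.00408387e-01,  1.52152415e+00, -3.80300598e-07,
        1.32067103e+00, -6.65756996e-02]), 'qd': array([-0.00065995, -0.00094296, -0.00136418,  0.00105394,  0.00096187,
       -0.00068324]), 'effort': array([-1.06378564e-03, -5.32636178e+01, -3.53286016e+01,  7.08266487e-02,
        2.35021894e-02, -5.36162236e-05]), 'eef_pos': array([241.97079025, 493.63887879, 189.2448122 ]), 'eef_rot': array([ 3.07538135,  1.56978541, -2.09281515]), 'wrist_force': array([-0.12532175,  0.3592897 , -0.02928611]), 'moment': array([0.03809064, 0.00591122, 0.02068335]), 'finger_gap': 93.86911677691234}
```

View pics/top1.png

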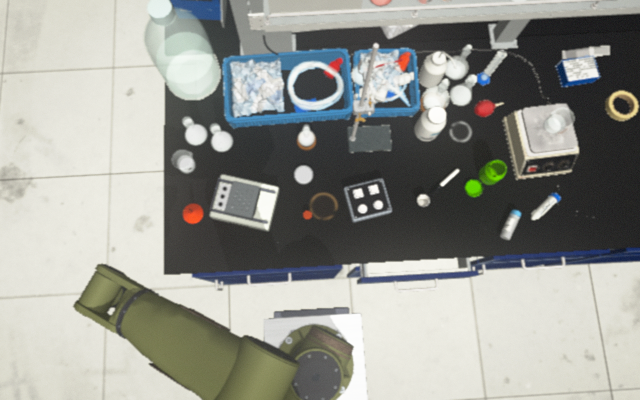

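View pics/side1.png

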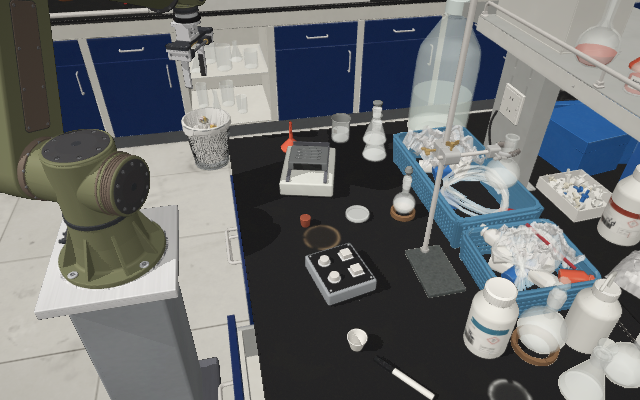

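The top view shows the bath near (245,202) with its wells on the left, the control box at (368,199), the stopper at (307,215), the dish at (304,175), the funnel at (193,213) and the crucible at (423,200). I'll zoom in and get heights.

Run:
```python
from h import *
a=np.load("top1.npz"); im,w=a["im"],a["w"]
c=cv2.resize(im[165:240,205:295],None,fx=6,fy=6,interpolation=cv2.INTER_CUBIC); 
c2=cv2.resize(im[165:240,335:400],None,fx=4,fy=4,interpolation=cv2.INTER_CUBIC)
b=np.zeros((450,800,3),np.uint8); b[:,:540]=c; b[:300,540:800]=c2; cv2.imwrite("pics/crop1.png",b)
s=np.load("side1.npz"); 
for n,a,u0,u1,v0,v1 in(("top",w,205,295,165,240),("side",s["w"],270,345,130,205)):
    m=a[v0:v1:6,u0:u1:5,2].round().astype(int); print(n); print(m)
for u,v in((276,184),(300,230),(240,200)): print(w[v,u])
# box outline: points with z>33 in region
def rect(mask,off):
    P=w[mask][:,:2].astype(np.float32); r=cv2.minAreaRect(P); print(r,len(P)); return r
m=np.zeros(im.shape[:2],bool); m[165:240,335:400]=1
for z0,z1 in((36,46),(30,70),(49,58)):
    rect(m&(w[...,2]>z0)&(w[...,2]<z1),0)
k=m&(w[...,2]>48)&(w[...,2]<60)
n,l,st,ce=cv2.connectedComponentsWithStats(k.astype(np.uint8))
for i in range(1,n):
    if st[i,4]>8: print("key",ce[i],st[i,4],w[l==i].mean(0))
m=np.zeros(im.shape[:2],bool); m[165:240,203:290]=1
for z0,z1 in((45,54),(76,92),(40,92)): rect(m&(w[...,2]>z0)&(w[...,2]<z1),0)
```

```text
top
[[-5  4  5  0  3  5  0  0 -2 -5  0  4  7  3  3 -3  0  1]
 [ 3  5  3 -1  1  4  6  2  8  3  1 -5  9  6  0  0 -6  1]
 [ 7 -1  3  7 48 50 49  2 -2 -3 -4  4 -2 -1 -2  5  9 -2]
 [ 5  4  0 53 55 58 86 82 89 50 55 49 -1  0  4 11  4  2]
 [ 6  4  4 49 48 57 89 86 86 88 83 74 60 51 53 -2 -2 -2]
 [-6 -5 68 57 51 84 87 87 87 90 92 52 56 52 47  7 -2 -2]
 [-4 -2 51 62 52 83 79 85 83 82 83 48 52 49 46  3 -9 -1]
 [ 6  8 54 53 58 74 84 81 84 88 79 46 55 48  4  3  5  2]
 [-2  0 52 61 60 81 88 82 84 90 63 47 43 46  3  2 -6 -6]
 [ 6  2 17 43 46 50 51 45 45 49 54 58 46 44  1  4  4  7]
 [ 5 -2  2  0 -6 -3  3  4 37 44 46 50 48 18 11 10  0 -2]
 [ 2  2  6  2 -3 -4  3  2  3 -7  4  3 10 -3 -4  7  6  0]
 [-2 -4  3 -4  3  1  3  2  3 -3  0  4 -2  5 -2  0  8 -1]]
side
[[-829 -828 -854 -849   65 -844 -850 -870   -2   -1   -1   -3   -2   47
   820]
 [   0   -5   -4   -1   48   -2    0   -2   -2    2    0   -1    0   27
    28]
 [  -1   -2   -5   18   30   62   63   63   62   64   62   67    1   -2
     5]
 [  -4   -5   -3    8   49   86   83   85   84   82   82   84   47    3
     0]
 [  -1    0   -1    3   81   
[... 1068 characters left out ...]
961914062), (99.30697631835938, 125.7300033569336), 5.524956226348877) 160
key [374.         188.62222222] 45 [ 547.43323577 -232.13566007   53.8562067 ]
key [358.27777778 192.52777778] 36 [ 537.36553902 -178.84456942   53.19036033]
key [378.59375 204.03125] 32 [ 494.29163082 -242.69104721   54.33221972]
key [362.87878788 208.        ] 33 [ 484.16438487 -189.76900795   53.68172922]
((530.8939819335938, 201.49432373046875), (201.181884765625, 150.8270721435547), 73.02751159667969) 1050
((537.321533203125, 224.84552001953125), (144.68089294433594, 111.21818542480469), 73.64222717285156) 937
((530.7137451171875, 201.1972198486328), (202.1031036376953, 151.0882568359375), 73.25755310058594) 2690
```

View pics/crop1.png

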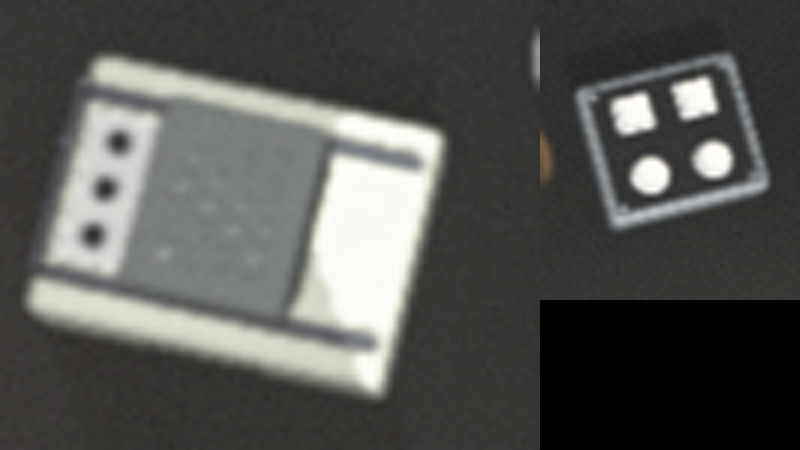

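```bash
cat >> h.py <<'E'
from scipy.spatial.transform import Rotation as Ro
B0=np.array([530.8,201.3]); BY=np.array([.290,.957]); BX=np.array([.957,-.290])
def st():
    s=manip.read_state(); R=Ro.from_euler("xyz",s["eef_rot"]).as_matrix()
    j=R[:,2]; return s,R,np.degrees(np.arctan2(j[1],j[0]))
E
python3 - <<'E'
from h import *
s,R,a=st(); print(R.round(3),a,s["joints"].round(3))
t=np.load("top1.npz")["w"]; q=t[...,:2]-B0; x,y=q@BX,q@BY
m=(abs(x)<45)&(abs(y)<110)
for lo in range(-100,60,5):
    k=m&(y>=lo)&(y<lo+5); print(lo,np.median(t[k][:,2]).round(),end="; ")
t=np.load("side1.npz")["w"]; q=t[...,:2]-B0; x,y=q@BX,q@BY; m=(abs(x)<45)&(abs(y)<110)
print()
for lo in range(-100,60,5):
    k=m&(y>=lo)&(y<lo+5); print(lo,np.median(t[k][:,2]).round(),end="; ")
k=m&(t[...,2]>62)&(t[...,2]<78)&(y<20); print("strip y",np.median(y[k]),k.sum())
E
```

```text
[[-0.001 -0.898  0.44 ]
 [-0.001  0.44   0.898]
 [-1.     0.    -0.001]] 63.884154616842636 [ 1.048  0.3    1.522 -0.     1.321 -0.067]
-100 46.0; -95 52.0; -90 52.0; -85 50.0; -80 51.0; -75 51.0; -70 52.0; -65 51.0; -60 49.0; -55 50.0; -50 63.0; -45 82.0; -40 84.0; -35 86.0; -30 85.0; -25 86.0; -20 85.0; -15 85.0; -10 86.0; -5 86.0; 0 84.0; 5 86.0; 10 84.0; 15 85.0; 20 85.0; 25 86.0; 30 85.0; 35 84.0; 40 83.0; 45 81.0; 50 56.0; 55 53.0; 
-100 27.0; -95 28.0; -90 46.0; -85 49.0; -80 49.0; -75 49.0; -70 48.0; -65 49.0; -60 49.0; -55 49.0; -50 65.0; -45 69.0; -40 76.0; -35 81.0; -30 83.0; -25 83.0; -20 83.0; -15 83.0; -10 83.0; -5 83.0; 0 83.0; 5 83.0; 10 83.0; 15 83.0; 20 83.0; 25 84.0; 30 83.0; 35 83.0; 40 83.0; 45 82.0; 50 81.0; 55 nan; strip y -43.875707853648464 150
  return _methods._mean(a, axis=axis, dtype=dtype,
  ret = ret.dtype.type(ret / rcount)
```

The lid stands about 44 mm open, with the strip at bath y ≈ -47. The bath yaw is -16.9° and the box yaw +10.8°. I'll move to behind the lid.

>>> jog_arm --moves '[[[27,-36,0,0,0,-8.1],[27,-36,0,0,0,-8.1],[27,-36,0,0,0,-8.1],[27,-36,0,0,0,-8.1],[27,-36,0,0,0,-8.1]]]' --gripper -0.117

```text
clock: 0.6
eef_pos: [376.9, 309.8, 187.2]
eef_rot: [3.077, 1.567, -2.814]
wrist_force: [0.7, 0.8, 0.3]
finger_gap: 57.4
```

>>> jog_arm --moves '[[[27,-36,0,0,0,-8.1],[27,-36,0,0,0,-8.1],[27,-36,0,0,0,-8.1],[27,-36,0,0,0,-8.1],[27,-36,0,0,0,-8.1]]]'

```text
clock: 1.1
eef_pos: [515.4, 120.9, 186.7]
eef_rot: [-3.124, 1.565, 2.815]
wrist_force: [1.0, 0.6, 0.3]
finger_gap: 41.3
```

Run:
```python
from h import *
s,R,a=st(); print(a,s["eef_pos"],R[:,0].round(4),s["finger_gap"],s["clock"])
```

```text
-19.75570927847534 [515.37080728 120.94032986 186.65504382] [-0.005   0.0017 -1.    ] 41.28754213773355 1.1
```

>>> jog_arm --moves '[[[-7,5,0,0,0,2.9],[0,0,-40,0,0,0],[0,0,-35,0,0,0],[0,0,-20,0,0,0],[0,0,0,0,0,0]]]'

```text
clock: 1.6
eef_pos: [510.4, 119.8, 87.5]
eef_rot: [-2.973, 1.565, 3.003]
wrist_force: [-0.7, 0.3, 0.5]
finger_gap: 41.8
```

Run:
```python
from h import *
s,R,a=st(); p=s["eef_pos"]; print(a,p,R[:,0].round(4),s["finger_gap"],"bath",(p[:2]-B0)@BX,(p[:2]-B0)@BY)
im,d=manip.camera("side"); cv2.imwrite("pics/s2.png",cv2.resize(im[100:220,220:400],None,fx=4,fy=4))
```

```text
-17.58612732400736 [510.41850387 119.82882817  87.5361013 ] [-5.7e-03  8.0e-04 -1.0e+00] 41.83487316968562 bath 4.121548031047302 -83.8785453172833
```

View pics/s2.png

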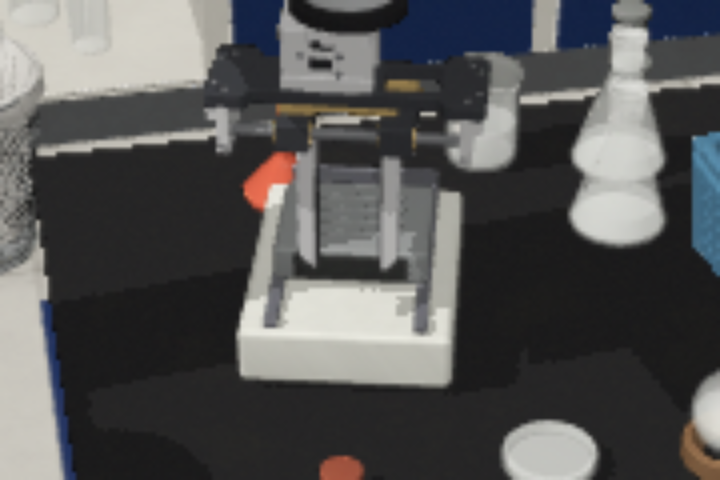

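The fingers stand on the deck side of the strip, clear of the rails. Next I lower the last bit and push.

>>> jog_arm --moves '[[[-4,1,-7,0.3,0,0.7],[3,10,0,0,0,0],[3,10,0,0,0,0],[3,10,0,0,0,0],[3,10,0,0,0,0]]]'

```text
clock: 2.15
eef_pos: [521.5, 164.5, 85.9]
eef_rot: [1.6, 1.562, 1.306]
wrist_force: [0.3, -0.9, -0.1]
finger_gap: 41.3
```

```bash
cat > s.py <<'E'
from h import *
s,R,a=st(); p=s["eef_pos"]; print(a,p,R[:,0].round(4),s["finger_gap"],s["wrist_force"].round(1),"bath",(p[:2]-B0)@BX,(p[:2]-B0)@BY)
E
python3 s.py
```

```text
-16.84585552523495 [521.50532257 164.48041815  85.9263234 ] [ 0.0022  0.0081 -1.    ] 41.3298017573564 [ 0.3 -0.9 -0.1] bath 1.7826724340780449 -37.931796290855
```

>>> jog_arm --moves '[[[2,8,-2,-0.4,0,0],[2,7,0,0,0,0],[1,5,0,0,0,0],[1,3,0,0,0,0],[1,3,0,0,0,0]]]'

```text
clock: 2.65
eef_pos: [529.3, 194.6, 83.9]
eef_rot: [0.49, 1.568, 0.198]
wrist_force: [-0.5, 0.4, -0.0]
finger_gap: 41.4
```

```bash
python3 s.py
```

```text
-16.731225110790515 [529.34144762 194.55751891  83.90956607] [ 2.6e-03  5.0e-04 -1.0e+00] 41.355175248488344 [-0.5  0.4 -0. ] bath 0.5594848901252126 -6.875534596434566
```

>>> jog_arm --moves '[[[1,3,0,0,0,0],[1,3,0,0,0,0],[0,0,0,0,0,0]]]'

```text
clock: 2.95
eef_pos: [531.6, 200.9, 83.9]
eef_rot: [0.491, 1.568, 0.199]
wrist_force: [0.4, -0.2, 0.1]
finger_gap: 41.4
```

```bash
python3 s.py
python3 - <<'E'
from h import *
for n in("top","side"):
    im,d=manip.camera(n); t=world(n,d); cv2.imwrite(f"pics/{n}3.png",cv2.resize(im[100:240,200:380],None,fx=4,fy=4))
    q=t[...,:2]-B0; x,y=q@BX,q@BY; m=(abs(abs(x)-(42))<10)&(abs(y)<110)
    print(n,[(lo,float(np.median(t[m&(y>=lo)&(y<lo+5)][:,2]).round())) for lo in range(-40,110,5)])
E
```

```text
-16.756935800037752 [531.61142155 200.91568198  83.91189652] [ 2.5e-03  5.0e-04 -1.0e+00] 41.41716246485281 [ 0.4 -0.2  0.1] bath 0.8879826459636667 -0.13248009479473125
top [(-40, 406.0), (-35, 405.0), (-30, 405.0), (-25, 400.0), (-20, 395.0), (-15, 386.0), (-10, 388.0), (-5, 384.0), (0, 390.0), (5, 393.0), (10, 396.0), (15, 405.0), (20, 423.0), (25, 421.0), (30, 421.0), (35, 417.0), (40, 403.0), (45, nan), (50, nan), (55, nan), (60, nan), (65, nan), (70, nan), (75, nan), (80, 59.0), (85, 55.0), (90, 60.0), (95, 66.0), (100, nan), (105, nan)]
side [(-40, 251.0), (-35, 213.0), (-30, 213.0), (-25, 233.0), (-20, 237.0), (-15, 188.0), (-10, 165.0), (-5, 189.0), (0, 117.0), (5, 84.0), (10, 85.0), (15, 233.0), (20, 235.0), (25, 406.0), (30, 84.0), (35, 82.0), (40, 83.0), (45, 82.0), (50, 80.0), (55, nan), (60, nan), (65, nan), (70, nan), (75, nan), (80, nan), (85, nan), (90, 59.0), (95, 61.0), (100, 59.0), (105, 61.0)]
  return _methods._mean(a, axis=axis, dtype=dtype,
  ret = ret.dtype.type(ret / rcount)
```

View pics/side3.png

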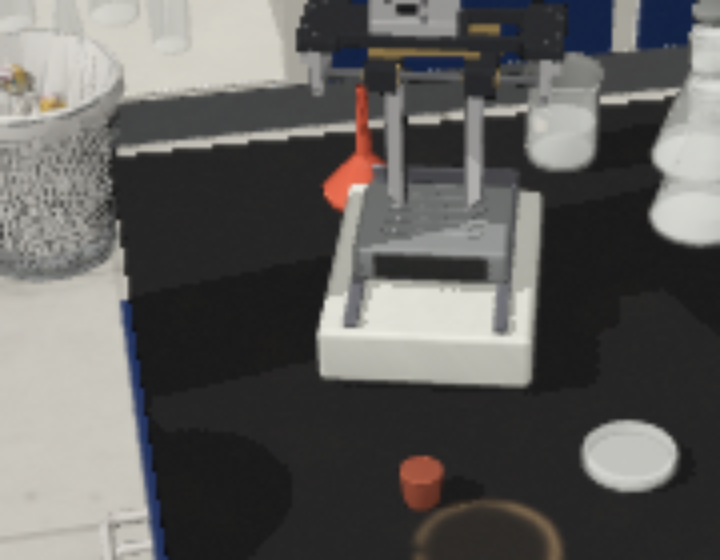

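The fingers are on or over the lid top and the lid hasn't moved, so the tips are higher than I assumed. I'll measure the tips.

Run:
```python
from h import *
print(manip.tcp_to_tips)
im,d=manip.camera("side"); w=world("side",d)
# pic (397,205)/4+(200,100)
for u0 in (299,318):
  for v in range(130,155,2):
    print(u0,v,w[v,u0-1:u0+2].round().tolist())
s,R,a=st();p=s["eef_pos"]
c=manip.camera_params("side")
for dz in(0,-19): 
  for sg in(-27,27): print(cv2.projectPoints((p+[0,0,dz]+R[:,2]*sg)[None],np.array(c["rvec"]),np.array(c["tvec"]),np.array([[c["fx"],0,c["cx"]],[0,c["fy"],c["cy"]],[0,0,1.]]),None)[0].ravel())
```

```text
19.0
299 130 [[503.0, 203.0, 164.0], [505.0, 196.0, 168.0], [508.0, 201.0, 165.0]]
299 132 [[502.0, 196.0, 162.0], [506.0, 203.0, 158.0], [508.0, 199.0, 160.0]]
299 134 [[503.0, 202.0, 152.0], [505.0, 198.0, 154.0], [507.0, 196.0, 155.0]]
299 136 [[502.0, 197.0, 149.0], [504.0, 197.0, 148.0], [508.0, 203.0, 144.0]]
299 138 [[501.0, 196.0, 143.0], [504.0, 197.0, 142.0], [508.0, 200.0, 140.0]]
299 140 [[502.0, 201.0, 134.0], [505.0, 200.0, 134.0], [507.0, 196.0, 136.0]]
299 142 [[502.0, 202.0, 127.0], [505.0, 199.0, 128.0], [507.0, 197.0, 129.0]]
299 144 [[501.0, 196.0, 124.0], [505.0, 200.0, 121.0], [507.0, 200.0, 120.0]]
299 146 [[501.0, 197.0, 117.0], [504.0, 199.0, 115.0], [507.0, 200.0, 114.0]]
299 148 [[501.0, 198.0, 109.0], [504.0, 197.0, 110.0], [507.0, 199.0, 108.0]]
299 150 [[507.0, 234.0, 80.0], [504.0, 202.0, 100.0], [507.0, 202.0, 100.0]]
299 152 [[505.0, 219.0, 83.0], [507.0, 218.0, 83.0], [510.0, 215.0, 85.0]]
299 154 [[503.0, 212.0, 81.0], [506.0, 211.0, 81.0], [507.0, 203.0, 85.0]]
318 130 [[553.0, 184.0, 169.0], [557.0, 190.0, 165.0], [558.0, 182.0, 169.0]]
318 132 [[
[... 331 characters left out ...]
0], [556.0, 186.0, 136.0], [558.0, 183.0, 137.0]]
318 142 [[554.0, 188.0, 128.0], [556.0, 187.0, 129.0], [558.0, 182.0, 131.0]]
318 144 [[553.0, 187.0, 122.0], [555.0, 183.0, 125.0], [558.0, 180.0, 126.0]]
318 146 [[553.0, 183.0, 118.0], [556.0, 186.0, 116.0], [558.0, 180.0, 120.0]]
318 148 [[553.0, 185.0, 111.0], [555.0, 182.0, 112.0], [558.0, 180.0, 113.0]]
318 150 [[554.0, 191.0, 100.0], [556.0, 185.0, 103.0], [566.0, 215.0, 84.0]]
318 152 [[557.0, 203.0, 86.0], [560.0, 204.0, 85.0], [563.0, 204.0, 84.0]]
318 154 [[555.0, 195.0, 84.0], [559.0, 199.0, 81.0], [561.0, 195.0, 83.0]]
[299.0586102  153.60063444]
[317.82268419 154.39601276]
[299.17601614 159.17518355]
[317.78024647 159.9757043 ]
```

Run:
```python
from h import *
w=np.load("side1.npz")["w"]
m=(abs(w[...,0]-242)<90)&(abs(w[...,1]-494)<90)&(w[...,2]>100)
q=w[m]; print(m.sum(), np.percentile(q[:,2],[0,1,5,50]), q[np.argsort(q[:,2])[:10]].round())
w=np.load("top1.npz")["w"]
im,d=manip.camera("side"); ww=world("side",d)
# highest-level structure: gripper crossbar heights now
for dat,c in((ww,(531,201)),(np.load("side1.npz")["w"],(242,494))):
    m=(np.hypot(dat[...,0]-c[0],dat[...,1]-c[1])<90)&(dat[...,2]>95)
    h,e=np.histogram(dat[m][:,2],np.arange(95,420,10)); print(dict(zip(e.astype(int).tolist(),h.tolist())))
```

```text
2180 [202.22332826 209.53987177 230.69687403 343.25124645] [[259. 543. 202.]
 [221. 451. 203.]
 [257. 539. 204.]
 [219. 448. 205.]
 [266. 535. 205.]
 [225. 445. 205.]
 [227. 445. 205.]
 [269. 533. 206.]
 [263. 534. 206.]
 [260. 542. 206.]]
{95: 9, 105: 32, 115: 28, 125: 32, 135: 33, 145: 32, 155: 32, 165: 31, 175: 36, 185: 10, 195: 50, 205: 195, 215: 155, 225: 199, 235: 487, 245: 94, 255: 80, 265: 26, 275: 77, 285: 135, 295: 117, 305: 77, 315: 89, 325: 45, 335: 60, 345: 110, 355: 139, 365: 158, 375: 166, 385: 163, 395: 202, 405: 196}
{95: 0, 105: 0, 115: 0, 125: 0, 135: 0, 145: 0, 155: 0, 165: 0, 175: 0, 185: 0, 195: 5, 205: 37, 215: 41, 225: 50, 235: 48, 245: 43, 255: 50, 265: 50, 275: 49, 285: 34, 295: 50, 305: 139, 315: 172, 325: 101, 335: 298, 345: 104, 355: 77, 365: 74, 375: 78, 385: 129, 395: 127, 405: 79}
```

Run:
```python
import cv2
a=cv2.imread("pics/side1.png")[0:90,130:250]; b=cv2.imread("pics/side3.png")
from h import *
im,d=manip.camera("side"); 
o=np.hstack([cv2.resize(a,(400,300)),cv2.resize(im[70:160,250:370],(400,300))]); cv2.imwrite("pics/cmp.png",o)
```

```text
(no output)
```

View pics/cmp.png

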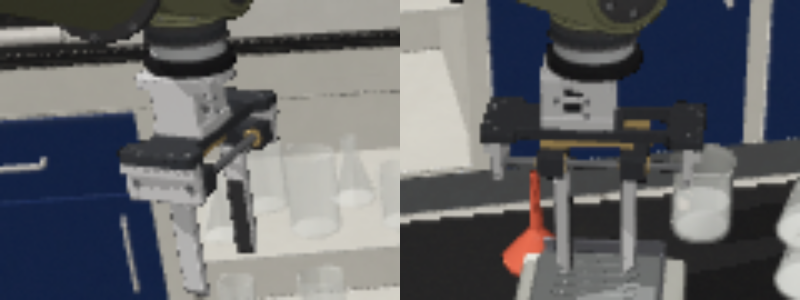

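The depth images put the real fingertips at about z = eef_z + 14, both at the start and now, where the state would put them at eef_z − 19. So the reported z is about 33 mm low, while xy agrees. The fingers passed about 14 mm above the lid without touching it. I'll go back and lower to tips ≈ 65, i.e. eef_z ≈ 52.

>>> jog_arm --moves '[[[-8,-26,0,0,0,0],[-8,-26,0,0,0,0],[-7,-24,0,0,0,0],[0,0,0,0,0,0],[0,0,0,0,0,0]]]'

```text
clock: 3.7
eef_pos: [507.6, 122.3, 84.1]
eef_rot: [0.502, 1.568, 0.21]
wrist_force: [-0.3, -0.1, 1.0]
finger_gap: 41.6
```

```bash
python3 s.py
```

```text
-16.75899204211414 [507.57345526 122.26721879  84.06991038] [ 3.1e-03  7.0e-04 -1.0e+00] 41.63100023416851 [-0.3 -0.1  1. ] bath 0.6917032383510299 -82.3700695881708
```

>>> jog_arm --moves '[[[0,0,-16,0,0,0],[0,0,-10,0,0,0],[0,0,-6,0,0,0],[0,0,0,0,0,0]]]'

```text
clock: 4.1
eef_pos: [508.5, 124.4, 51.2]
eef_rot: [0.538, 1.566, 0.247]
wrist_force: [-0.1, -0.2, 0.9]
finger_gap: 41.7
```

```bash
python3 s.py
python3 - <<'E'
from h import *
im,d=manip.camera("side"); w=world("side",d); q=w[...,:2]-B0; x,y=q@BX,q@BY
for sg in(-27,27):
    m=(abs(x-sg)<9)&(y>-102)&(y<-70)&(w[...,2]>54)&(w[...,2]<140); print(m.sum(),np.percentile(w[m][:,2],[0,5,10]),np.median(y[m]),np.median(x[m]))
E
```

```text
-16.67250466401597 [508.51506721 124.37320228  51.23643937] [ 0.0044  0.0011 -1.    ] 41.68557147962332 [-0.1 -0.2  0.9] bath 0.9820906586730759 -80.08157592487669
116 [66.376693   73.82646498 77.09010864] -88.61107409704206 -24.677458482925232
105 [64.6651818  74.61253464 79.13359175] -88.36283699882664 29.296383234898247
```

>>> jog_arm --moves '[[[1,10,0,0,0,0],[3,10,0,0,0,0],[3,10,0,0,0,0],[3,9,0,0,0,0],[0,0,0,0,0,0]]]'

```text
clock: 4.65
eef_pos: [519.9, 167.6, 52.8]
eef_rot: [0.45, 1.565, 0.16]
wrist_force: [0.2, -0.3, 0.0]
finger_gap: 41.6
```

```bash
python3 s.py
```

```text
-16.62167160016526 [519.91790237 167.5975568   52.82611716] [ 0.0059  0.001  -1.    ] 41.64954056086874 [ 0.2 -0.3  0. ] bath -0.640458906588841 -35.409046456188015
```

>>> jog_arm --moves '[[[2,7,0,0,0,0],[2,6,-1,0,0,0],[2,5,0,0,0,0],[1,3,0,0,0,0]]]'

```text
clock: 5.05
eef_pos: [527.3, 190.1, 51.8]
eef_rot: [0.396, 1.565, 0.106]
wrist_force: [-1.1, -2.4, 0.7]
finger_gap: 41.6
```

```bash
python3 s.py
```

```text
-16.623866227695387 [527.28956718 190.05053019  51.79743222] [ 5.3e-03  6.0e-04 -1.0e+00] 41.633431956173524 [-1.1 -2.4  0.7] bath -0.09713796084486215 -11.783768128393753
```

Pushing force shows now. I'll go on gently until it rises against the stop.

>>> jog_arm --moves '[[[0.6,2,0,0,0,0],[0.6,2,0,0,0,0]]]'

```text
clock: 5.25
eef_pos: [527.9, 192.4, 51.7]
eef_rot: [-0.637, 1.566, -0.926]
wrist_force: [-9.8, -29.0, 13.8]
finger_gap: 41.6
```

>>> jog_arm --moves '[[[0.6,2,0,0,0,0],[0.6,2,0,0,0,0],[0.6,2,0,0,0,0]]]'

```text
clock: 5.55
eef_pos: [527.8, 191.9, 51.8]
eef_rot: [-1.572, 1.555, -1.861]
wrist_force: [-8.0, -16.0, 7.7]
finger_gap: 41.3
```

```bash
python3 s.py
```

```text
-16.569716926777627 [527.76098342 191.90481688  51.80312379] [-0.0046 -0.0155 -0.9999] 41.30678082337862 [ -8.  -16.    7.7] bath -0.18373576114184342 -9.872505053788547
```

It's firmly against the stop at about the expected position (-10 against -11). Now I retreat, rise and check.

>>> jog_arm --moves '[[[-5,-15,0,0,0,0],[-5,-15,0,0,0,0],[-2,-10,30,0,0,0],[0,-20,40,0,0,0],[0,-40,20,0,0,-8.5]]]'

```text
clock: 6.05
eef_pos: [512.4, 88.8, 141.5]
eef_rot: [-1.832, 1.554, -2.268]
wrist_force: [1.1, -0.5, -0.0]
finger_gap: 41.2
```

>>> jog_arm --moves '[[[0,-45,0,0,0,-8.5],[0,-45,0,0,0,-8.5],[0,-45,0,0,0,-8.5],[-5,-45,0,0,0,-8.5],[-5,-35,0,0,0,-8.5]]]'

```text
clock: 6.55
eef_pos: [500.9, -136.9, 146.3]
eef_rot: [-1.109, 1.563, -2.3]
wrist_force: [0.9, 0.2, -0.9]
finger_gap: 41.7
```

```bash
python3 s.py; python3 - <<'E' 2>/dev/null
from h import *
for n in("top","side"):
    im,d=manip.camera(n); t=world(n,d); cv2.imwrite(f"pics/{n}4.png",cv2.resize(im[120:250,180:420],None,fx=3,fy=3))
    q=t[...,:2]-B0; x,y=q@BX,q@BY; m=(abs(x)<45)
    print(n,[(lo,float(np.median(t[m&(y>=lo)&(y<lo+3)][:,2]).round())) for lo in range(-30,105,3)])
E
```

```text
-68.25874545151225 [ 500.89032384 -136.89367494  146.3037909 ] [-0.0051 -0.0057 -1.    ] 41.733830333818474 [ 0.9  0.2 -0.9] bath 69.45260564766254 -332.32515300145576
top [(-30, 52.0), (-27, 52.0), (-24, 52.0), (-21, 50.0), (-18, 51.0), (-15, 52.0), (-12, 52.0), (-9, 50.0), (-6, 53.0), (-3, 71.0), (0, 83.0), (3, 85.0), (6, 84.0), (9, 85.0), (12, 86.0), (15, 86.0), (18, 87.0), (21, 86.0), (24, 86.0), (27, 85.0), (30, 85.0), (33, 85.0), (36, 86.0), (39, 85.0), (42, 84.0), (45, 85.0), (48, 85.0), (51, 87.0), (54, 86.0), (57, 85.0), (60, 84.0), (63, 85.0), (66, 84.0), (69, 85.0), (72, 85.0), (75, 86.0), (78, 85.0), (81, 86.0), (84, 85.0), (87, 85.0), (90, 81.0), (93, 75.0), (96, 68.0), (99, 63.0), (102, nan)]
side [(-30, 49.0), (-27, 48.0), (-24, 48.0), (-21, 49.0), (-18, 48.0), (-15, 49.0), (-12, 49.0), (-9, 49.0), (-6, 50.0), (-3, 64.0), (0, 61.0), (3, 49.0), (6, 51.0), (9, 51.0), (12, 49.0), (15, nan), (18, nan), (21, nan), (24, nan), (27, nan), (30, nan), (33, nan), (36, nan), (39, nan), (42, nan), (45, nan), (48, nan), (51, nan), (54, nan), (57, nan), (60, nan), (63, nan), (66, nan), (69, nan), (72, nan), (75, nan), (78, nan), (81, nan), (84, nan), (87, nan), (90, nan), (93, nan), (96, nan), (99, nan), (102, nan)]
```

View pics/top4.png

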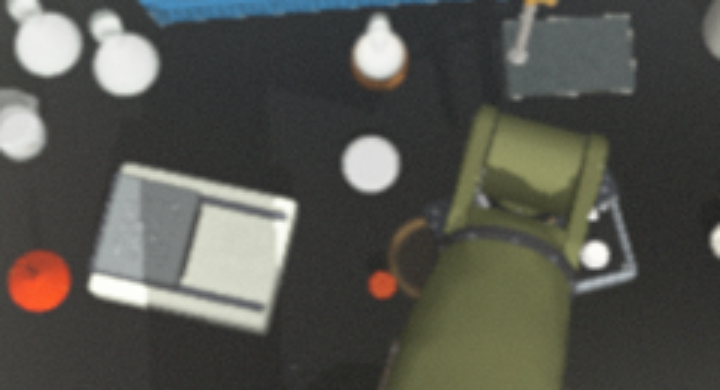

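The lid is shut: its trailing edge is at bath y ≈ -3, the wells are covered and the bystanders haven't moved. Now over the keys.

>>> jog_arm --moves '[[[-4,-30,0,0,0,-5.5],[-4,-30,-15,0,0,-5.4],[-3,-12,-25,0,0,0],[0,0,-20,0,0,0],[0,0,0,0,0,0]]]'

```text
clock: 7.15
eef_pos: [487.7, -213.5, 85.4]
eef_rot: [-0.347, 1.566, -1.735]
wrist_force: [1.0, 1.0, -0.4]
finger_gap: 41.6
```

```bash
python3 s.py
```

```text
-79.55767719633398 [ 487.65176736 -213.49875167   85.38679611] [-8.0e-04 -4.9e-03 -1.0e+00] 41.58290034046116 [ 1.   1.  -0.4] bath 78.99877934946551 -409.4753928157884
```

>>> jog_arm --moves '[[[1.5,-2.5,-12,-0.3,0,0.4],[0,0,-8,0,0,0],[0,0,0,0,0,0]]]'

```text
clock: 7.45
eef_pos: [489.9, -215.6, 65.8]
eef_rot: [-0.035, 1.559, -1.413]
wrist_force: [-0.2, -0.3, -1.3]
finger_gap: 41.4
```

```bash
python3 s.py
python3 - <<'E'
from h import *
im,d=manip.camera("side"); w=world("side",d)
cv2.imwrite("pics/s5.png",cv2.resize(im[200:310,280:400],None,fx=5,fy=5,interpolation=cv2.INTER_CUBIC))
M=np.array([489.3,-216.]); bx=np.array([.9823,.1874]); by=np.array([-.1874,.9823])
q=w[...,:2]-M; x,y=q@bx,q@by
for lo,hi in((-40,-5),(5,40)):
    m=(abs(x)<20)&(y>lo)&(y<hi)&(w[...,2]>62)&(w[...,2]<130); P=np.stack([x[m],y[m],w[m][:,2]],1)
    print(m.sum(),np.percentile(P,[1,5,50,95],axis=0).round(1).tolist())
p=manip.read_state()["eef_pos"][:2]-M; print("tcp in box",p@bx,p@by)
E
```

```text
-78.96692879820581 [ 489.92903756 -215.61989443   65.83694075] [ 0.0018 -0.0114 -0.9999] 41.38281672728248 [-0.2 -0.3 -1.3] bath 81.79325832782276 -410.84491808060096
139 [[-9.3, -33.8, 83.2], [-8.7, -33.2, 90.4], [-1.9, -31.3, 108.5], [9.5, -24.6, 126.2]]
138 [[-9.3, 18.7, 80.5], [-9.0, 20.2, 82.8], [-3.4, 22.7, 102.3], [8.8, 32.1, 124.1]]
tcp in box 0.8762795023735034 0.16262290019505057
```

View pics/s5.png

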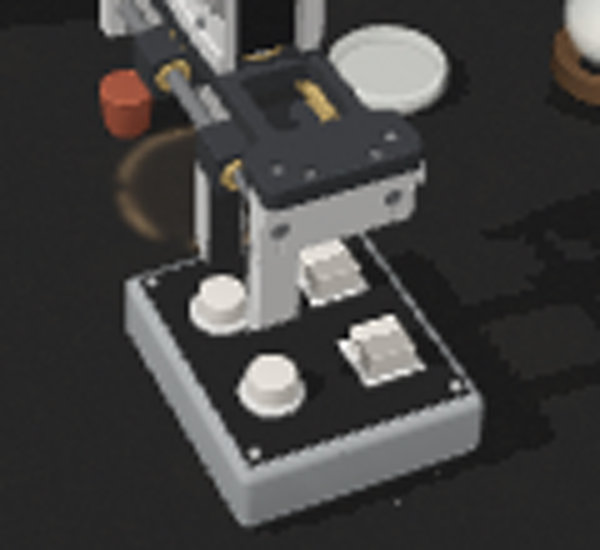

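Each fingertip is centred over its key (±27 mm) with the tips at about 80 mm. I'll correct the small tilt and go down.

>>> jog_arm --moves '[[[-0.5,0,-10,0.6,0,0],[0,0,-7,0,0,0],[0,0,-3,0,0,0],[0,0,0,0,0,0]]]'

```text
clock: 7.9
eef_pos: [490.2, -215.5, 45.6]
eef_rot: [1.167, 1.567, -0.21]
wrist_force: [0.4, 0.1, 0.4]
finger_gap: 41.4
```

```bash
python3 s.py
```

```text
-78.91452070212799 [ 490.2228884  -215.47647481   45.59625026] [ 3.9e-03 -8.0e-04 -1.0e+00] 41.4315148765776 [0.4 0.1 0.4] bath 82.03288189282473 -410.6224487609905
```

>>> jog_arm --moves '[[[-0.5,0,-3,0,0,0],[0,0,-2,0,0,0]]]'

```text
clock: 8.1
eef_pos: [489.9, -215.6, 40.6]
eef_rot: [1.113, 1.566, -0.264]
wrist_force: [-1.0, -0.1, -1.2]
finger_gap: 41.7
```

>>> jog_arm --moves '[[[0,0,-2,0,0,0]]]'

```text
clock: 8.2
eef_pos: [490.0, -215.6, 38.6]
eef_rot: [1.103, 1.566, -0.274]
wrist_force: [-0.5, 1.1, 1.1]
finger_gap: 41.7
```

>>> jog_arm --moves '[[[0,0,-2,0,0,0]]]'

```text
clock: 8.3
eef_pos: [490.0, -215.6, 36.6]
eef_rot: [1.088, 1.566, -0.289]
wrist_force: [-1.6, 0.4, 3.1]
finger_gap: 42.0
```

>>> jog_arm --moves '[[[0,0,-2,0,0,0],[0,0,-2,0,0,0]]]'

```text
clock: 8.5
eef_pos: [490.0, -215.6, 32.7]
eef_rot: [1.087, 1.566, -0.29]
wrist_force: [-2.2, 1.4, 6.8]
finger_gap: 41.3
```

>>> jog_arm --moves '[[[0,0,-1.5,0,0,0]]]'

```text
clock: 8.6
eef_pos: [490.0, -215.7, 31.4]
eef_rot: [1.077, 1.566, -0.3]
wrist_force: [-3.5, 1.8, 12.5]
finger_gap: 41.5
```

>>> jog_arm --moves '[[[0,0,-0.7,0,0,0],[0,0,-0.3,0,0,0],[0,0,-0.3,0,0,0],[0,0,-0.3,0,0,0],[0,0,-0.3,0,0,0]]]'

```text
clock: 9.1
eef_pos: [490.1, -215.7, 31.7]
eef_rot: [1.04, 1.565, -0.337]
wrist_force: [-4.0, 1.6, 7.3]
finger_gap: 41.6
```

```bash
python3 s.py
python3 - <<'E'
from h import *
s,R,a=st(); print(s["moment"],"box-x-axis moment",s["moment"][:2]@[.9823,.1874])
E
```

```text
-78.89852834257474 [ 490.07587056 -215.65591776   31.67199337] [ 0.0052 -0.0018 -1.    ] 41.64425209337486 [-4.   1.6  7.3] bath 81.94422427704362 -410.8368108303138
[0.23584271 0.76232094 0.02280739] box-x-axis moment 0.3745272405009521
```

>>> jog_arm --moves '[[[0,0,-0.8,0,0,0],[0,0,-0.5,0,0,0],[0,0,-0.5,0,0,0],[0,0,-0.5,0,0,0],[0,0,-0.5,0,0,0]]]'

```text
clock: 9.6
eef_pos: [490.1, -215.7, 31.5]
eef_rot: [1.007, 1.565, -0.37]
wrist_force: [-4.3, 2.4, 9.1]
finger_gap: 41.6
```

>>> jog_arm --moves '[[[0,0,-0.5,0,0,0],[0,0,-0.5,0,0,0],[0,0,-0.5,0,0,0],[0,0,-0.5,0,0,0],[0,0,-0.5,0,0,0]]]'

```text
clock: 10.1
eef_pos: [490.1, -215.7, 31.5]
eef_rot: [0.989, 1.564, -0.387]
wrist_force: [-5.0, 2.3, 8.4]
finger_gap: 41.6
```

```bash
python3 s.py
python3 - <<'E'
from h import *
im,d=manip.camera("side"); w=world("side",d)
cv2.imwrite("pics/s6.png",cv2.resize(im[200:310,280:400],None,fx=5,fy=5,interpolation=cv2.INTER_CUBIC))
E
```

```text
-78.88413183050655 [ 490.10074516 -215.6987196    31.50290139] [ 0.0059 -0.0024 -1.    ] 41.587108834192236 [-5.   2.3  8.4] bath 81.98044179992256 -410.87055856298235
```

View pics/s6.png

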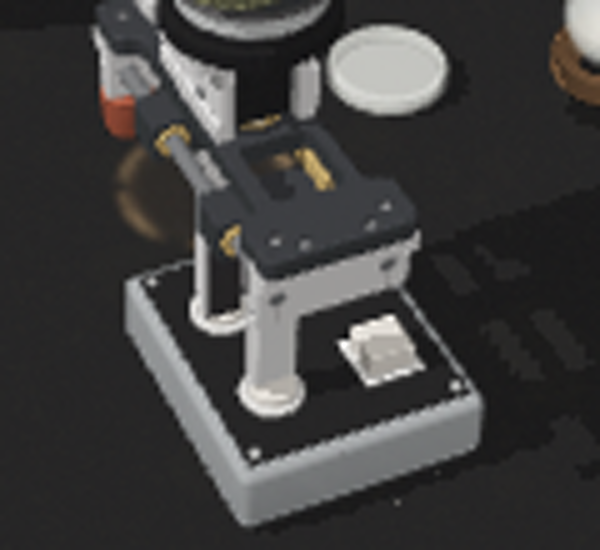

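Both keys are down. I'll hold a little more, then let go straight up.

>>> jog_arm --moves '[[[0,0,-0.5,0,0,0],[0,0,-0.5,0,0,0],[0,0,-0.5,0,0,0],[0,0,-0.5,0,0,0],[0,0,-0.5,0,0,0]]]'

```text
clock: 10.65
eef_pos: [490.1, -215.7, 31.5]
eef_rot: [0.97, 1.564, -0.407]
wrist_force: [-4.3, 1.7, 9.7]
finger_gap: 41.5
```

>>> jog_arm --moves '[[[0,0,10,0,0,0],[0,0,25,0,0,0],[0,0,35,0,0,0],[0,0,35,0,0,0],[0,0,0,0,0,0]]]'

```text
clock: 11.15
eef_pos: [489.7, -215.4, 140.8]
eef_rot: [0.982, 1.564, -0.395]
wrist_force: [0.2, 0.6, -0.7]
finger_gap: 41.5
```

>>> jog_arm --moves '[[[-35,0,10,0,0,0],[-35,0,10,0,0,0],[-35,0,0,0,0,0],[0,0,0,0,0,0],[0,0,0,0,0,0]]]'

```text
clock: 11.65
eef_pos: [381.1, -214.8, 160.2]
eef_rot: [0.952, 1.564, -0.424]
wrist_force: [0.4, 0.3, 0.2]
finger_gap: 41.3
```

```bash
python3 s.py; python3 - <<'E' 2>/dev/null
from h import *
im,d=manip.camera("side"); t=world("side",d)
q=t[...,:2]-B0; x,y=q@BX,q@BY; m=(abs(x)<45)&(t[...,2]>62)&(t[...,2]<78)&(y<20)&(y>-90); print("strip y",np.median(y[m]))
for k in((484.2,-189.8),(494.3,-242.7),(537.4,-178.8),(547.4,-232.1)):
    m=np.hypot(t[...,0]-k[0],t[...,1]-k[1])<8; print("key z",np.median(t[m][:,2]))
cv2.imwrite("pics/s7.png",im)
E
```

```text
-78.84378497534506 [ 381.1341925  -214.84732807  160.18233819] [ 0.0061 -0.0028 -1.    ] 41.306689138415976 [0.4 0.3 0.2] bath -22.547452638535287 -441.6560771415789
strip y 0.8647378188492789
key z 51.974187878366294
key z 51.74013329075064
key z 53.11132370890637
key z 53.51485665126292
```

View pics/s7.png

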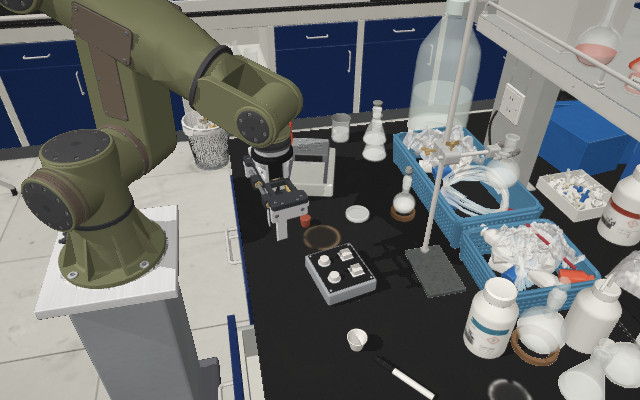

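Before handing in, I'll compare the round-key heights with the first picture using the same measure.

Run:
```python
from h import *
im,d=manip.camera("side"); b=world("side",d); a=np.load("side1.npz")["w"]
for k in((484.2,-189.8),(494.3,-242.7),(537.4,-178.8),(547.4,-232.1)):
    print([float(np.percentile(t[np.hypot(t[...,0]-k[0],t[...,1]-k[1])<8][:,2],60).round(1)) for t in(a,b)])
```

```text
[52.4, 52.0]
[52.5, 53.2]
[53.3, 53.4]
[53.0, 52.9]
```

```bash
python3 -c "
from cell import manip; print(manip.sign_off())"
```

```text
the job is handed in; nothing more can be done
None
```

The lid is shut and both round keys were pressed and held together for about 2.3 s, then let go. I handed the job in at about 12 s of the 51 s allowed. Sign-off gives no verdict.

- **Lid:** I pushed it until it hit the stop, where the wrist force rose to about 30 N. After the push, the top camera showed its trailing edge at about y = -3 mm, which is the shut position, with the wells covered. The last side view put the strip at +0.9 mm. That view was partly blocked by the arm, and the result is within calibration error.
- **Keys:** The wrist force was 7–12 N, against 7.2 N expected for both keys at the bottom, and the picture showed both fully down. After release, all four key heights were within 0.7 mm of the first picture.
- **Bystanders:** The stopper, dish and crucible look unmoved in the last picture. The arm hid most of the funnel there, but it was in place in the top view after the lid push and I didn't go near it again. I judged these by eye and didn't measure them.
- **Fingertip height:** The first lid push passed over the lid without touching it. The cameras showed the real fingertips about 33 mm higher than the reported height implied. I corrected for that, and the contacts with the lid and keys agreed with it.

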